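# Fit the plunger back into the clay extruder

### The job

Put the clay extruder back together: take the plunger out of its cradle by the steel rod, slide its tip about halfway into the barrel and let go of it there, then take it again by the wooden handle and push it fully home, until the collar sits flush against the mouth of the barrel. Let go of it, do not drop the plunger, and leave the other things on the table where they are.

Things in the scene. Friction and masses are not known exactly. Their poses are not given: they have to be found in the camera images.
- plunger_center (a point): balance point of the extruder's plunger, on the axis of its steel rod (14 mm thick), 115 mm behind the tip; grasp the rod here. +y runs along the rod towards the tip. The collar's front face is 75 mm behind this point, the middle of the handle 110 mm behind it. At the start it lies in the cradle, axis level, 60 mm above the table
- plunger_tip (a point): very tip of the plunger's nose, on its axis; axes as plunger_center. The nose tapers from 14 mm to 7 mm wide over its last 8 mm
- plunger_collar (a point): middle of the front face (looking to the tip) of the plunger's collar, a dark disc 33 mm wide and 8 mm thick; 190 mm behind the tip, on the axis; axes as plunger_center
- plunger_handle (a point): middle of the plunger's round wooden handle (21 mm thick, 54 mm long), on the axis, 35 mm behind the collar's front face; axes as plunger_center. Released halfway in the bore, the plunger tips in its clearance and the handle hangs about 5 mm below the bore's axis; lift it level again before pushing on, or it jams
- plunger: the whole plunger, one rigid loose piece 252 mm long, about 0.12 kg: round steel rod 190 mm long with a tapered nose, dark collar disc, wooden handle. Origin and axes are those of plunger_center
- mouth (a point): centre of the mouth of the extruder's barrel, a level metal tube (lip 53 mm wide, 44 mm behind it) fixed on a stand, axis 95 mm above the table. +y points into the bore, +z up. Bore 16.4 mm wide, 202 mm deep, closed at the far end, widening to a 25 mm funnel in its first 9 mm; only friction resists the plunger. When home, the collar's front face lies against the lip
- cradle: fixed low wooden cradle of the plunger: board 50x176x12 mm, origin at the centre of its underside, y along the rod (to its tip). Two supports, 14 mm thick and 42 mm wide, at y = -62 and +72 mm, carry the rod in open notches 18 mm wide; tops 68 mm above the table. Between them the rod is free to grasp; plunger_center lies above the origin
- rinse_glass: clear drinking glass with rinse water, 80 mm wide, 91 mm high, at the left of the table; a bystander; origin at the centre of its underside
- brush_3: painting brush lying on the table, 230 mm long, 14 mm thick, near the cradle; a bystander; origin at the centre of its underside
- stilt_0: small three-legged ceramic stilt, 58x50x24 mm, right of the banding wheel; a bystander; origin at the centre of its underside
- pigment_rose: pigment jar, 42 mm wide, 62 mm high, among the other jars at the right; a bystander; origin at the centre of its underside
- pigment_chalk: pigment jar, 38 mm wide, 48 mm high, among the other jars at the right; a bystander; origin at the centre of its underside
- paste_pot: small plain white pot, 56 mm wide, 51 mm high, at the back beside the tin box; a bystander; origin at the centre of its underside

How it is judged (in metres and radians):
On the way, in this order (a step that is already met when the one before it is completed fails the run):
1. the plunger's tip is 40 to 160 mm inside the bore and the plunger is released there (y of plunger_tip in the frame of mouth between 0.04 and 0.16 m and x of plunger_tip in the frame of mouth between -0.006 and 0.006 m and z of plunger_tip in the frame of mouth between -0.006 and 0.006 m and angle between the y axis of plunger and the y axis of mouth, either way round below 0.07 rad and contact force between the fingers and plunger below 0.05 N), for 0.2 s.
2. with the plunger at least partway in, the fingers hold it behind the collar (the grasp point is level with the handle) (y of plunger_tip in the frame of mouth above 0.04 m and y of the grasp point in the frame of plunger between -0.145 and -0.08 m and contact force between the fingers and plunger above 1 N), for 0.1 s.
At the end, for the whole second after the job is handed in: The collar's front face is within 4 mm of the barrel's mouth along the bore and within 5 mm of its centre, the plunger's axis is within 0.04 rad of the bore's axis, and the plunger is released and at rest (y of plunger_collar in the frame of mouth above -0.004 m and angle between the y axis of plunger and the y axis of mouth, either way round below 0.04 rad and x of plunger_collar in the frame of mouth between -0.005 and 0.005 m and z of plunger_collar in the frame of mouth between -0.005 and 0.005 m and linear speed of plunger below 0.01 m/s and contact force between the fingers and plunger below 0.05 N); the robot touches nothing.
It fails at once if the plunger is dropped onto the table (height (world z) of plunger_center below 0.035 m).
It fails at once if a bystander (rinse glass, brush, stilt, pigment jar or pot) moved by more than 30 mm (distance of any of rinse_glass, brush_3, stilt_0, pigment_rose, pigment_chalk, paste_pot from where it was at the start of the episode above 0.03 m).
It also fails if it takes over 64 s, if anything falls off the work surface, if the arm or the gripper's body presses on something with over 40 N, if the wrist force passes 120 N, or if a joint passes its speed limit or range.

### The arm

A 7-joint arm with a two-finger parallel gripper is mounted at the origin on the work surface; the furniture and walls round the work are solid. World frame = base frame: x ahead of the robot, y to its left, z up, the work surface at z = 0. Lengths are in mm, angles in rad, forces in N, time in s.
With the tool pointing down it reaches from about 350 to 900 mm from the base axis. Payload 8.1 kg.
Tool frame: the origin (TCP) lies between the finger pads; the fingertips stand 25 mm ahead of it and the grasp point (between the pads) lies 6 mm ahead of it; z points along the fingers, y is the line along which they close (so a half turn about z gives the same grasp; the last joint's range is limited). The gripper opens to 92 mm and grips with 3 to 60 N. Pads are 19 mm wide; open, the fingers measure 130 mm over their backs; the gripper's body (75 mm by 190 mm) begins 47 mm behind the grasp point.
Start: joints at [1.192, 0.434, 0.025, 1.573, -0.012, 1.134, -0.075], TCP at [170.174, -601.399, 251.742] pointing down, gripper open.
Joint ranges: [-2.62, 2.62], [-0.44, 2.09], [-1.27, 1.32], [0.08, 2.57], [-1.32, 4.46], [0.12, 2], [-2.74, 2.74]. Speed limits (rad/s): [2.22, 2.22, 3.01, 3.01, 3.14, 3.14, 3.14].

### API

Orientations are given as a rotation vector (axis times angle).
In Python, from workcell import env gives the robot as it stands.
- The arm moves only by the tool carry_out, never from a script. Its argument "increments" is a list of rows, each a list of 7 numbers: the turn, a rotation vector about the world's x, y, z in degrees, then the shift along the world's x, y, z in mm, then the finger opening in mm, from 0 to 91.8. A call has exactly 10 rows; each row shifts and turns the commanded pose from where the row before left it; what a row does not reach is not made up. A row lasts 1/10 s, in which the tool goes at most 50 mm and 8.59 degrees, less where a joint would pass 70% of its speed; a pose out of reach is approached as far as the arm can. A call with a gripper value outside its range is refused whole. The fingers move at their own pace and stop on an object; "squeeze" is the grip in N (left out, the last holds). Time passes only in rows, so rows that do not move let the fingers close, or fill a call up. It gives the time, the measured TCP pose, the force, the opening and the grip force at its end, in the units of the state.
- env.get_obs(): the state, without advancing time (a new reading comes with each control period).
- env.get_image(name): name is "side" or "top" or "wrist"; returns a dict with "image" (420x560x3 uint8, red, green, blue), "fx", "fy", "cx", "cy" (pixels), "R" (3x3) and "t" (3): a world point X has camera coordinates R X + t. Camera axes: x right, y down, z forward; pixel columns grow to the right and rows downward; lengths in mm; the calibration is good to about 2 mm. A picture is of the moment at which its call begins. There is no depth.
- env.sign_off(): hands the job in; it is judged then, once.
The state is a dict: "clock": time; "joints": joint angles; "joint_velocities": joint speeds; "joint_efforts": joint torques, N m; "tcp_pos": TCP position; "ee_rot": TCP orientation; "contact_force": force on the tool from outside, world axes, zero at the start; "moment": the same for the moment, N m; "grip_width": opening from 0.0 (shut) to 1.0 (fully open); "finger_force": force on a finger pad.
Only numpy, scipy, OpenCV 4.12 (cv2) and the standard library are available. Lean on these libraries where they do the work, as an engineer would, in place of code of your own. Each camera call takes 0.05 s, during which the arm holds its last target. There are 200 camera calls.

## Working session

There is one attempt and no reset: what is moved stays moved. The work goes in short steps, Python scripts to look and compute and a tool call to move; the robot and the scene stay as the last step left them, time stands still between calls to the robot, and variables do not carry over. Pictures are saved under pics/ and viewed, at most 12 in all, crops included, and the job is handed in when it is done.

Besides the shell and the picture viewer there is one more tool, called after "Call:" as a command line: name --pt "numbers of a row" for each row, then --argument value for the rest. carry_out: Moves the arm, as the interface text tells. Its arguments: {"type":"object","properties":{"increments":{"type":"array","items":{"type":"array","items":{"type":"number"}}},"squeeze":{"type":"number"}},"required":["increments"]}

```bash
mkdir -p pics; cat > h.py <<'E'
import numpy as np, cv2
from workcell import env
def grab(n,f=None):
    d=env.get_image(n)
    if f: cv2.imwrite('pics/'+f,d['image'][:,:,::-1])
    return d
def ray(d,u,v):
    R=np.array(d['R']);t=np.array(d['t'])
    return -R.T@t, R.T@np.array([(u-d['cx'])/d['fx'],(v-d['cy'])/d['fy'],1])
def onz(d,u,v,z):
    o,r=ray(d,u,v); return o+r*(z-o[2])/r[2]
def proj(d,X):
    c=np.array(d['R'])@np.array(X,float)+np.array(d['t']); return np.array([d['fx']*c[0]/c[2]+d['cx'],d['fy']*c[1]/c[2]+d['cy']])
E
python3 - <<'E'
from h import *
a=grab('top','t0.png');b=grab('side','s0.png')
for d in(a,b): print(d['fx'],d['cx'],d['cy'],np.round(d['R'],3).tolist(),np.round(d['t']), np.round(ray(d,0,0)[0]))
o=env.get_obs();print(o)
E
```

```text
473.7501934399703 276.64205490452565 201.14472383263808 [[0.014, -1.0, -0.011], [-0.996, -0.013, -0.093], [0.093, 0.013, -0.996]] [   7.  553. 1258.] [ 433.   -2. 1305.]
541.6098400020655 276.35035289598164 210.00528288130877 [[-0.874, -0.486, 0.003], [-0.236, 0.419, -0.877], [0.425, -0.767, -0.481]] [ 467.  222. 1546.] [-198. 1320.  937.]
{'clock': 0.1, 'joints': array([ 1.19242358,  0.43510832,  0.02498797,  1.5740111 , -0.01159153,
        1.13401195, -0.07510227]), 'joint_velocities': array([-0.00036829, -0.00214281,  0.00117808, -0.00383525, -0.00085717,
       -0.00013861, -0.0010696 ]), 'joint_efforts': array([ 4.89459882e-03, -6.69125390e+01,  9.89211537e-01, -3.15146184e+01,
       -6.03248924e-02,  3.74131452e-02,  1.32353631e-05]), 'tcp_pos': array([ 170.00552164, -600.98730075,  251.04961946]), 'ee_rot': array([-3.11045082e+00, -4.31499022e-01,  5.16628814e-04]), 'contact_force': array([ 0.34488766, -0.61825741, -0.05905028]), 'moment': array([ 0.02878216, -0.0037436 ,  0.02173444]), 'finger_force': 0.0, 'grip_width': 1.0005727826729327}
```

View pics/t0.png

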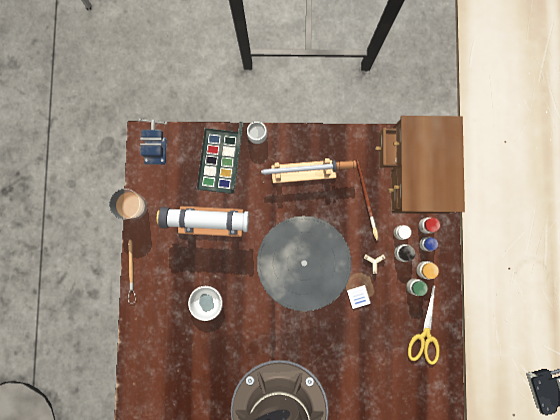

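View pics/s0.png

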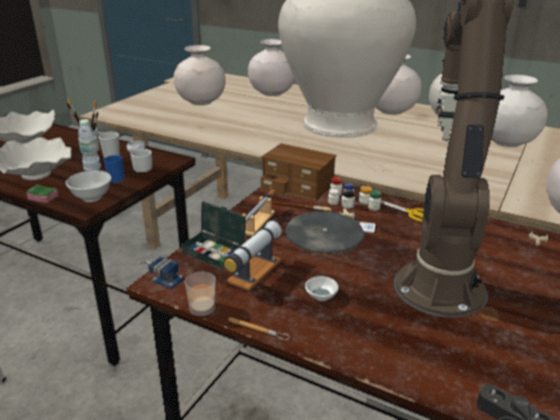

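The top view shows the plunger with its tip near (262,171) and handle end near (357,163). The barrel runs from (160,217) to (248,222), and its mouth is probably the right end. The side view shows the far, closed end of the barrel. I'll zoom in next.

```bash
python3 - <<'E'
from h import *
im=cv2.imread('pics/t0.png')[140:255,145:375]
cv2.imwrite('pics/t0c.png',cv2.resize(im,None,fx=3.4,fy=3.4,interpolation=cv2.INTER_CUBIC))
d=grab('top')
for n,u,v,z in [('tip',262,171,60),('hend',357,163,60),('lip',248,221,95),('far',160,217,95)]: print(n,np.round(onz(d,u,v,z),1))
E
```

```text
tip [629.7  54.1  60. ]
hend [ 654.2 -197.7   60. ]
lip [494.6  86.1  95. ]
far [501.8 312.1  95. ]
```

View pics/t0c.png

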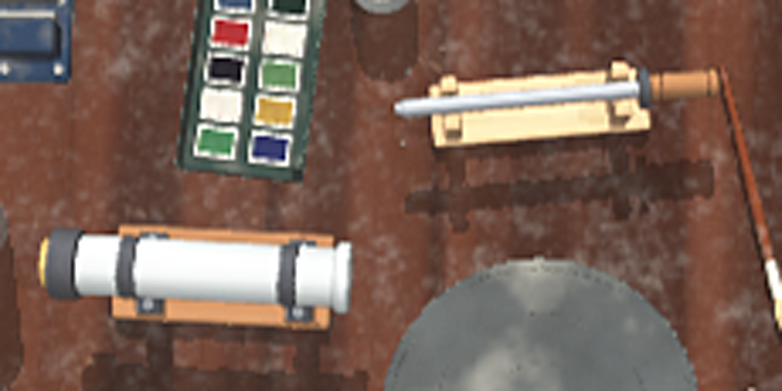

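The crop confirms the layout. The plunger tip is at (261.5,171.5), the collar at about (334,166) and the handle end at (356,164). The lipped mouth is at (248.5,221.5), facing the plunger's tip side with the bore along about +y. Next I'll move above the plunger.

Call:
carry_out --pt "0 0 6 30 34 0 91" --pt "0 0 6 30 34 0 91" --pt "0 0 6 30 34 0 91" --pt "0 0 6 30 34 0 91" --pt "0 0 6 30 34 0 91" --pt "0 0 6 30 34 0 91" --pt "0 0 6 30 34 0 91" --pt "0 0 6 30 34 0 91" --pt "0 0 6 30 34 0 91" --pt "0 0 6 30 34 0 91" --squeeze 15

```text
clock: 1.15
tcp_pos: [471.0, -259.9, 251.8]
ee_rot: [2.475, 1.935, -0.0]
contact_force: [0.9, -0.4, 0.1]
grip_width: 0.995
finger_force: 0.0
```

Call:
carry_out --pt "0 0 3 24 28 0 50" --pt "0 0 3 24 28 0 50" --pt "0 0 3 24 28 0 50" --pt "0 0 3 24 28 0 50" --pt "0 0 3 24 28 0 50" --pt "0 0 3 20 24 0 50" --pt "0 0 2 18 20 0 50" --pt "0 0 0 12 16 0 50" --pt "0 0 0 0 0 0 50" --pt "0 0 0 0 0 0 50"

```text
clock: 2.15
tcp_pos: [639.9, -61.4, 251.2]
ee_rot: [-2.105, -2.331, 0.001]
contact_force: [0.1, -0.8, -0.3]
grip_width: 0.547
finger_force: 0.0
```

```bash
python3 - <<'E'
from h import *
from scipy.spatial.transform import Rotation as Ro
d=grab('wrist','w1.png');o=env.get_obs()
print(o['tcp_pos'],Ro.from_rotvec(o['ee_rot']).as_matrix().round(3).tolist(),o['joints'],o['clock'],ray(d,0,0)[0])
print(proj(d,[641,-60,60]))
E
```

```text
[639.66627428 -62.34592703 251.34218076] [[-0.1, 0.995, -0.001], [0.995, 0.1, -0.001], [-0.001, -0.001, -1.0]] [ 0.31667974  0.51119289 -0.46657494  1.49481973  0.23967453  1.19343526
 -0.08678112] 2.2 [632.63348023  19.3341664  384.89042467]
[272.74384261 190.56823256]
```

View pics/w1.png

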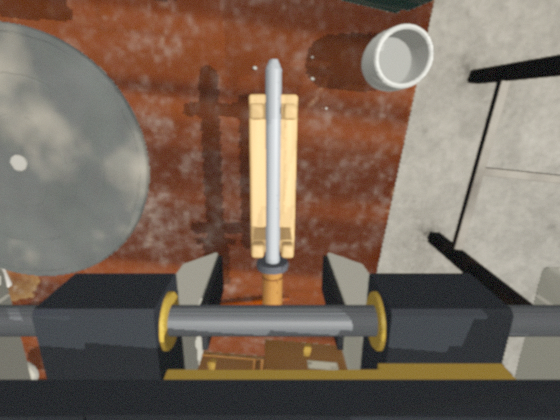

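The wrist view shows the rod running from its tip at (273,60) to the collar at about (272,267), centred between the fingers. Next I'll measure the axis precisely.

```bash
python3 - <<'E'
from h import *
d=grab('wrist');im=d['image'];hsv=cv2.cvtColor(im,cv2.COLOR_RGB2HSV)
m=(hsv[...,1]<60)&(hsv[...,2]>90); 
P=[]
for v in range(54,266,6):
    c=np.where(m[v,255:295])[0]+255
    if len(c): P.append((v,c.min(),c.max(),len(c)))
print(P)
col=m[50:80,268:280].any(1); tipv=50+np.argmax(col);print('tipv',tipv)
Q=np.array([(p[0],(p[1]+p[2])/2) for p in P if 10<p[3]<=18 and p[2]-p[1]+1==p[3]]);k=np.polyfit(Q[:,0],Q[:,1],1)
f=lambda v:onz(d,np.polyval(k,v),v,60)
a,b=f(tipv),f(255);dr=(a-b)/np.linalg.norm(a-b);print(a,dr,'center',a-115*dr,'collar proj',proj(d,a-190*dr))
print(env.get_obs()['tcp_pos'])
E
```

```text
[(60, np.int64(269), np.int64(279), 11), (66, np.int64(255), np.int64(281), 18), (72, np.int64(266), np.int64(282), 17), (78, np.int64(265), np.int64(282), 18), (84, np.int64(265), np.int64(282), 18), (90, np.int64(265), np.int64(281), 17), (96, np.int64(266), np.int64(281), 16), (102, np.int64(266), np.int64(281), 16), (108, np.int64(266), np.int64(281), 16), (114, np.int64(266), np.int64(281), 16), (120, np.int64(267), np.int64(280), 14), (126, np.int64(266), np.int64(280), 15), (132, np.int64(266), np.int64(280), 15), (138, np.int64(266), np.int64(280), 15), (144, np.int64(266), np.int64(280), 15), (150, np.int64(266), np.int64(280), 15), (156, np.int64(267), np.int64(280), 14), (162, np.int64(267), np.int64(280), 14), (168, np.int64(267), np.int64(280), 14), (174, np.int64(267), np.int64(280), 14), (180, np.int64(267), np.int64(280), 14), (186, np.int64(267), np.int64(280), 14), (192, np.int64(267), np.int64(280), 14), (198, np.int64(267), np.int64(280), 14), (204, np.int64(267), np.int64(280), 14), (210, np.int64(266), np.int64(279), 14), (216, np.int64(266), np.int64(279), 14), (222, np.int64(266), np.int64(279), 14), (228, np.int64(266), np.int64(280), 15), (234, np.int64(266), np.int64(280), 15), (240, np.int64(266), np.int64(279), 14), (246, np.int64(266), np.int64(279), 14), (252, np.int64(266), np.int64(279), 14), (258, np.int64(266), np.int64(280), 15), (264, np.int64(284), np.int64(288), 5)]
tipv 57
[629.67735837  56.85081424  60.        ] [-0.09655821  0.99532734  0.        ] center [640.78155234 -57.61182978  60.        ] collar proj [272.73977506 258.37411854]
[639.59845362 -62.77562559 251.5079261 ]
```

Call:
carry_out --pt "0 0 0 1 2 -30 50" --pt "0 0 0 0 1 -35 50" --pt "0 0 0 0 0 -35 50" --pt "0 0 0 0 0 -30 50" --pt "0 0 0 0 0 -25 50" --pt "0 0 0 0 0 -20 50" --pt "0 0 0 0 0 -10 50" --pt "0 0 0 0 0 0 50" --pt "0 0 0 0 0 0 30" --pt "0 0 0 0 0 0 25" --squeeze 20

```text
clock: 3.25
tcp_pos: [642.0, -58.6, 68.2]
ee_rot: [2.106, 2.329, 0.002]
contact_force: [0.3, 0.5, -0.3]
grip_width: 0.421
finger_force: 0.0
```

Call:
carry_out --pt "0 0 0 0 0 0 5" --pt "0 0 0 0 0 0 5" --pt "0 0 0 0 0 0 5" --pt "0 0 0 0 0 0 5" --pt "0 0 0 0 0 0 5" --pt "0 0 0 0 0 0 5" --pt "0 0 0 0 0 0 5" --pt "0 0 0 0 0 0 5" --pt "0 0 0 0 0 0 5" --pt "0 0 0 0 0 0 5"

```text
clock: 4.25
tcp_pos: [641.3, -58.4, 67.0]
ee_rot: [2.106, 2.331, 0.0]
contact_force: [-0.5, 0.1, 5.3]
grip_width: 0.145
finger_force: 20.0
```

Call:
carry_out --pt "0 0 0 0 0 5 5" --pt "0 0 0 0 0 15 5" --pt "0 0 0 0 0 20 5" --pt "0 0 0 0 0 20 5" --pt "0 0 0 0 0 15 5" --pt "0 0 -1 -10 0 0 5" --pt "0 0 -1 -20 0 0 5" --pt "0 0 -1 -20 -5 0 5" --pt "0 0 -1 -20 -5 0 5" --pt "0 0 -1 -20 -5 0 5"

```text
clock: 5.25
tcp_pos: [549.0, -73.6, 140.9]
ee_rot: [-2.207, -2.234, 0.002]
contact_force: [0.7, -0.8, -1.0]
grip_width: 0.144
finger_force: 20.0
```

Call:
carry_out --pt "0 0 -1 -20 -5 0 5" --pt "0 0 -1 -20 0 0 5" --pt "0 0 -0.5 -12 0 0 5" --pt "0 0 0 -5 0 0 5" --pt "0 0 0 0 0 0 5" --pt "0 0 0 0 0 0 5" --pt "0 0 0 0 0 0 5" --pt "0 0 0 0 0 0 5" --pt "0 0 0 0 0 0 5" --pt "0 0 0 0 0 0 5"

```text
clock: 6.25
tcp_pos: [494.4, -78.3, 141.7]
ee_rot: [-2.254, -2.188, -0.0]
contact_force: [0.3, 0.5, -1.5]
grip_width: 0.146
finger_force: 20.0
```

```bash
python3 - <<'E'
from h import *
d=grab('wrist','w2.png');s=grab('side');t=grab('top');o=env.get_obs()
print(o['tcp_pos'],o['ee_rot'],o['contact_force'])
A=[];b=[]
for dd,u,v in((t,304,263),(s,323,231)):
    c,r=ray(dd,u,v);r/=np.linalg.norm(r);M=np.eye(3)-np.outer(r,r);A.append(M);b.append(M@c)
print('hub',np.linalg.lstsq(np.vstack(A),np.hstack(b),rcond=None)[0])
cv2.imwrite('pics/s2.png',cv2.resize(s['image'][140:330,130:400,::-1],None,fx=2.9,fy=2.9,interpolation=cv2.INTER_CUBIC))
E
```

```text
[494.22797579 -78.40251347 141.73166796] [2.25421909e+00 2.18812787e+00 7.88787890e-05] [ 0.08794181 -0.75533733 -0.80537135]
hub [391.50378272 -58.72477371  42.92094219]
```

View pics/w2.png

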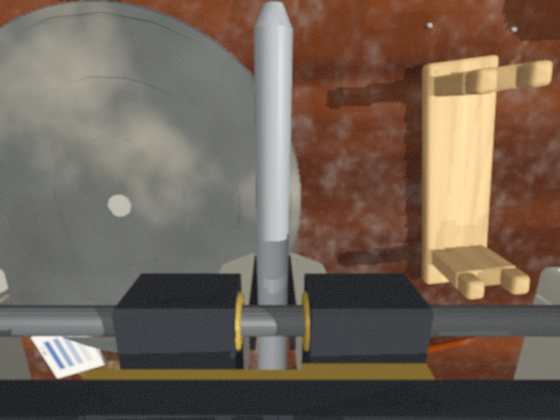

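View pics/s2.png

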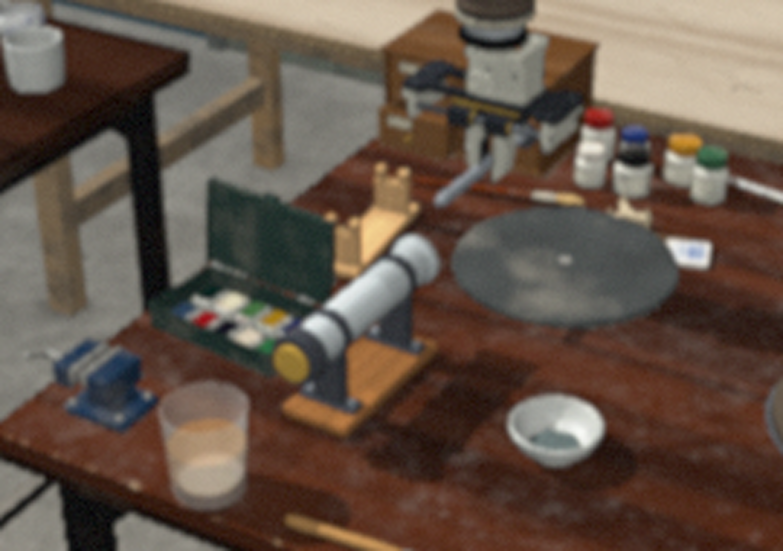

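The wrist view shows the rod gripped and straight, with its tip at (275,2) on the top edge of the frame, so the mouth is out of view. The side view shows the plunger level, clear of the wheel and in front of the barrel. I'll raise and advance so the wrist camera sees the mouth.

Call:
carry_out --pt "0 0 0 0 0 10 5" --pt "0 0 0 0 0 20 5" --pt "0 0 0 0 5 15 5" --pt "0 0 0 0 20 0 5" --pt "0 0 0 0 25 0 5" --pt "0 0 0 0 15 0 5" --pt "0 0 0 0 5 0 5" --pt "0 0 0 0 0 0 5" --pt "0 0 0 0 0 0 5" --pt "0 0 0 0 0 0 5"

```text
clock: 7.4
tcp_pos: [494.2, -9.5, 186.7]
ee_rot: [2.256, 2.186, -0.001]
contact_force: [-0.2, -0.9, -1.8]
grip_width: 0.142
finger_force: 20.0
```

```bash
python3 - <<'E'
from h import *
d=grab('wrist','w3.png');t=grab('top','t3.png');o=env.get_obs()
np.savez('w3.npz',**d);np.savez('t3.npz',**t)
print(o['tcp_pos'],o['ee_rot'],d['fx'],proj(d,[494.6,86,95]),proj(d,[494.6,86,121]),ray(d,0,0)[0])
im=cv2.imread('pics/t0.png');hsv=cv2.cvtColor(im,cv2.COLOR_BGR2HSV)
for u in range(170,251,4):
    c=np.where((hsv[200:245,u,1]<70)&(hsv[200:245,u,2]>120))[0]+200
    print(u,c.min() if len(c) else 0,c.max() if len(c) else 0,len(c),end='; ')
E
```

```text
[494.15141066  -9.28015363 186.69492086] [ 2.25558210e+00  2.18661972e+00 -4.78752870e-04] 346.03287724644656 [266.54578146  79.1798364 ] [265.79394617  75.89828607] [497.58626595  71.61232413 320.37110291]
170 209 226 18; 174 209 226 18; 178 209 226 18; 182 209 215 4; 186 210 226 17; 190 208 227 20; 194 210 227 18; 198 210 227 18; 202 211 227 17; 206 211 227 17; 210 211 228 18; 214 211 228 18; 218 211 228 18; 222 212 228 17; 226 212 229 18; 230 215 216 2; 234 211 229 19; 238 213 229 17; 242 213 229 17; 246 211 231 21; 250 0 0 0;
```

View pics/w3.png

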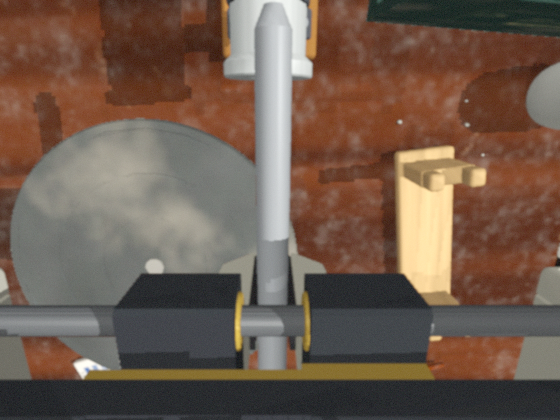

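The wrist view shows the lip spanning u 224–313 with its front at v≈78. The tip is at (273,3), above the barrel. I'll compute the relative offset.

```bash
python3 - <<'E'
from h import *
t=dict(np.load('t3.npz'));w=dict(np.load('w3.npz'))
im=cv2.imread('pics/t0.png');hsv=cv2.cvtColor(im,cv2.COLOR_BGR2HSV)
Q=[]
for u in list(range(168,179,2))+list(range(194,228,2))+[237,239,241]:
    c=np.where((hsv[200:245,u,1]<70)&(hsv[200:245,u,2]>120))[0]+200;Q.append(onz(t,u,(c.min()+c.max())/2,95)[:2])
Q=np.array(Q);k=np.polyfit(Q[:,1],Q[:,0],1);print('barrel dx/dy',k[0],'x at y=86',np.polyval(k,86))
h=cv2.cvtColor(w['image'],cv2.COLOR_RGB2HSV)
for v in (12,30,40,50,62,66,70,74,76,78):
    for S in(60,):
        c=np.where((h[v,205:330,1]<S)&(h[v,205:330,2]>100))[0]+205
        print(v,c.min(),c.max(),np.round(onz(w,(c.min()+c.max())/2,v,95),1),end=' | ')
print()
P=[]
for v in range(90,225,5):
    g=w['image'][v,235:312].astype(float); s=h[v,235:312,1]; 
    e=np.abs(np.diff(w['image'][v].astype(float).sum(1)))
    l=245+np.argmax(e[245:266]);r=282+np.argmax(e[282:302]);P.append(onz(w,(l+r+1)/2,v,179.7)[:2]); 
P=np.array(P);k=np.polyfit(P[:,1],P[:,0],1);print('rod dx/dy',k[0],'x at y=50,86',np.polyval(k,50),np.polyval(k,86),np.std(P[:,0]-np.polyval(k,P[:,1])))
a=[onz(w,273,v,179.7) for v in(3,5)];print('tip',a)
E
```

```text
barrel dx/dy 0.03727056204609535 x at y=86 493.8202400250367
12 228 310 [497.3 122.2  95. ] | 30 229 310 [497.3 112.9  95. ] | 40 230 305 [495.9 107.6  95. ] | 50 231 305 [496.  102.2  95. ] | 62 223 311 [495.2  95.6  95. ] | 66 223 312 [495.4  93.4  95. ] | 70 223 312 [495.4  91.2  95. ] | 74 224 312 [495.6  88.9  95. ] | 76 225 311 [495.5  87.8  95. ] | 78 229 310 [496.4  86.6  95. ] | 
rod dx/dy 0.0019875165041508326 x at y=50,86 497.6969766039792 497.76852719812865 0.46951327009904703
tip [array([498.94771413, 106.00170135, 179.7       ]), array([498.9285593, 105.3705627, 179.7      ])]
```

```bash
python3 - <<'E'
from h import *
w=dict(np.load('w3.npz'));print(np.round(w['R'],4).tolist())
g=cv2.GaussianBlur(w['image'].astype(np.float32),(3,3),0)
P=[]
for v in list(range(20,50,10))+list(range(84,232,8)):
    e=np.abs(np.diff(g[v],axis=0)).sum(1)
    l=248+np.argmax(e[248:264]);r=283+np.argmax(e[283:298]);P.append((v,int(l),int(r)))
print(P)
m=lambda v,u:onz(w,u,v,179.7)
for v,l,r in P: print(v,np.round(m(v,(l+r+1)/2)[:2],2),end=' ')
E
```

```text
[[0.9995, -0.0311, -0.0], [-0.0296, -0.9535, 0.2999], [-0.0094, -0.2998, -0.954]]
[(20, 257, 288), (30, 254, 292), (40, 253, 291), (84, 253, 291), (92, 254, 291), (100, 254, 291), (108, 254, 290), (116, 254, 290), (124, 254, 290), (132, 254, 290), (140, 254, 290), (148, 254, 290), (156, 254, 290), (164, 255, 290), (172, 262, 289), (180, 263, 289), (188, 261, 289), (196, 261, 289), (204, 262, 289), (212, 262, 288), (220, 262, 288), (228, 262, 292)]
20 [498.78 100.57] 30 [498.87  97.31] 40 [498.4   94.01] 84 [497.93  78.8 ] 92 [498.03  75.92] 100 [497.95  72.99] 108 [497.66  70.04] 116 [497.57  67.04] 124 [497.48  64.  ] 132 [497.38  60.92] 140 [497.28  57.8 ] 148 [497.19  54.63] 156 [497.09  51.43] 164 [497.19  48.17] 172 [498.32  44.83] 180 [498.44  41.48] 188 [497.93  38.09] 196 [497.83  34.65] 204 [497.95  31.15] 212 [497.63  27.62] 220 [497.53  24.02] 228 [498.29  20.35]
```

Call:
carry_out --pt "0 0 -0.2 -1 -15 0 5" --pt "0 0 0 -1.5 -25 0 5" --pt "0 0 0 0 -15 -5 5" --pt "0 0 0 0 0 -20 5" --pt "0 0 0 0 0 -25 5" --pt "0 0 0 0 0 -20 5" --pt "0 0 0 0 0 -10 5" --pt "0 0 0 0 0 -5 5" --pt "0 0 0 0 0 0 5" --pt "0 0 0 0 0 0 5"

```text
clock: 8.5
tcp_pos: [492.2, -63.5, 102.4]
ee_rot: [2.258, 2.184, 0.001]
contact_force: [-0.3, -0.6, -0.8]
grip_width: 0.143
finger_force: 20.0
```

```bash
python3 - <<'E'
from h import *
s=grab('side');o=env.get_obs();p=o['tcp_pos'];print(p,o['contact_force'])
tip=np.array([p[0]+3.5,p[1]+115,95]);print(tip,proj(s,tip),proj(s,[495,86,95]))
c=proj(s,tip).astype(int);im=s['image'][c[1]-45:c[1]+45,c[0]-60:c[0]+60,::-1];print(c)
cv2.imwrite('pics/s4.png',cv2.resize(im,None,fx=6,fy=6,interpolation=cv2.INTER_CUBIC))
E
```

```text
[492.2856906  -63.42944736 102.52719864] [-0.35435331 -0.25369941 -1.56884174]
[495.7856906   51.57055264  95.        ] [279.146425   224.02268619] [273.90607433 229.06021162]
[279 224]
```

View pics/s4.png

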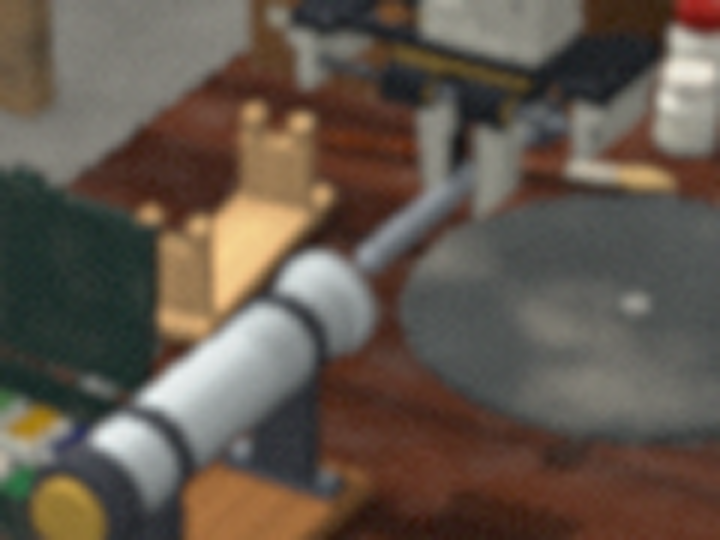

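The side crop shows the rod, from (460,185) to (365,262), collinear with the barrel axis. That axis runs from the cap at (70,505) through the lip at about (325,300). I'll start inserting.

Call:
carry_out --pt "0 0 0 0.4 10 0 5" --pt "0 0 0 0.4 10 0 5" --pt "0 0 0 0.3 9 0 5" --pt "0 0 0 0.3 7 0 5" --pt "0 0 0 0.2 6 0 5" --pt "0 0 0 0.2 6 0 5" --pt "0 0 0 0.2 6 0 5" --pt "0 0 0 0.2 6 0 5" --pt "0 0 0 0 0 0 5" --pt "0 0 0 0 0 0 5"

```text
clock: 9.55
tcp_pos: [493.7, -3.2, 101.7]
ee_rot: [-2.257, -2.185, 0.0]
contact_force: [-1.8, 1.6, -1.7]
grip_width: 0.147
finger_force: 20.0
```

Call:
carry_out --pt "0 0 0 -0.3 5 0 5" --pt "0 0 0 0.2 8 0 5" --pt "0 0 0 0.3 8 0 5" --pt "0 0 0 0.3 8 0 5" --pt "0 0 0 0.3 8 0 5" --pt "0 0 0 0.3 8 0 5" --pt "0 0 0 0.3 8 0 5" --pt "0 0 0 0.2 7 0 5" --pt "0 0 0 0 0 0 5" --pt "0 0 0 0 0 0 5"

```text
clock: 10.55
tcp_pos: [495.3, 57.3, 101.7]
ee_rot: [-2.257, -2.185, -0.0]
contact_force: [-2.3, 2.0, -0.5]
grip_width: 0.148
finger_force: 20.1
```

The tip is about 87 mm inside the bore, so I'll release here.

Call:
carry_out --pt "0 0 0 0 0 0 20" --pt "0 0 0 0 0 0 25" --pt "0 0 0 0 0 0 35" --pt "0 0 0 0 0 0 45" --pt "0 0 0 0 0 0 50" --pt "0 0 0 0 0 0 50" --pt "0 0 0 0 0 0 50" --pt "0 0 0 0 0 0 50" --pt "0 0 0 0 0 5 50" --pt "0 0 0 0 0 15 50"

```text
clock: 11.55
tcp_pos: [494.6, 56.4, 121.2]
ee_rot: [-2.257, -2.183, 0.003]
contact_force: [-0.5, -0.5, 1.1]
grip_width: 0.547
finger_force: 0.0
```

Call:
carry_out --pt "0 0 0 0 0 30 50" --pt "0 0 0 0 0 30 50" --pt "0 0 0 -1 -25 10 50" --pt "0 0 0 -1 -30 0 50" --pt "0 0 0 -1 -30 0 50" --pt "0 0 0 -1 -20 0 50" --pt "0 0 0 0 -5 0 50" --pt "0 0 0 0 0 0 50" --pt "0 0 0 0 0 0 50" --pt "0 0 0 0 0 0 50"

```text
clock: 12.55
tcp_pos: [491.6, -51.9, 191.9]
ee_rot: [-2.256, -2.186, -0.001]
contact_force: [-0.2, 0.0, 0.3]
grip_width: 0.547
finger_force: 0.0
```

```bash
python3 - <<'E'
from h import *
d=grab('wrist','w5.png');o=env.get_obs();np.savez('w5.npz',**d);print(o['tcp_pos'],o['clock'],proj(d,[491.5,-18,110]),proj(d,[495,86,95]))
E
```

```text
[491.5775588  -52.04616855 191.78796076] 12.6 [268.93538839 182.04154698] [269.1398444    2.63075064]
```

View pics/w5.png

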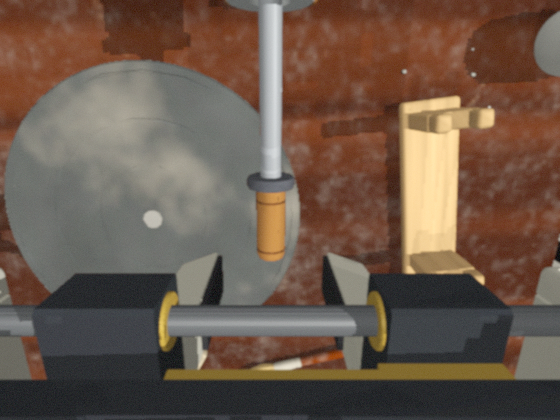

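The wrist view shows the plunger resting in the bore, with the collar at (270,182) and the handle from (271,190) to (271,260).

```bash
python3 - <<'E'
from h import *
w=dict(np.load('w5.npz'))
for n,u,v,z in[('collar top edge',270,174,106),('collar ctr level',270,182,91),('h start top',271,190,101),('h end top',271,257,100),('h end',271,260,90),('lip',268,3,95)]: print(n,np.round(onz(w,u,v,z),1))
E
```

```text
collar top edge [492.3 -13.6 106. ]
collar ctr level [491.9 -22.1  91. ]
h start top [492.5 -25.4 101. ]
h end top [491.  -74.6 100. ]
h end [490.7 -81.6  90. ]
lip [494.3  85.8  95. ]
```

Call:
carry_out --pt "0 0 0 0 0 -15 50" --pt "0 0 0 0 1 -25 50" --pt "0 0 0 0 0 -25 50" --pt "0 0 0 0 0 -18 50" --pt "0 0 0 0 0 -9 50" --pt "0 0 0 0 0 -3 50" --pt "0 0 0 0 0 0 40" --pt "0 0 0 0 0 0 32" --pt "0 0 0 0 0 0 26" --pt "0 0 0 0 0 0 22" --squeeze 15

```text
clock: 13.6
tcp_pos: [491.9, -52.5, 97.4]
ee_rot: [2.257, 2.183, 0.001]
contact_force: [0.0, 0.6, -0.2]
grip_width: 0.261
finger_force: 0.0
```

Call:
carry_out --pt "0 0 0 0 0 0 10" --pt "0 0 0 0 0 0 10" --pt "0 0 0 0 0 0 10" --pt "0 0 0 0 0 0 10" --pt "0 0 0 0 0 0 10" --pt "0 0 0 0 0 0 10" --pt "0 0 0 0 0 1.5 10" --pt "0 0 0 0 0 1.5 10" --pt "0 0 0 0 0 1 10" --pt "0 0 0 0 0 0 10"

```text
clock: 14.6
tcp_pos: [491.5, -52.4, 100.9]
ee_rot: [2.258, 2.184, 0.0]
contact_force: [0.3, 0.2, -0.2]
grip_width: 0.221
finger_force: 15.0
```

Call:
carry_out --pt "0 0 0 0 0 0.5 10" --pt "0 0 0 0.1 4 0 10" --pt "0 0 0 0.2 5 0 10" --pt "0 0 0 0.2 5 0 10" --pt "0 0 0 0.2 5 0 10" --pt "0 0 0 0.2 5 0 10" --pt "0 0 0 0.2 5 0 10" --pt "0 0 0 0 1 0 10" --pt "0 0 0 0 0 0 10" --pt "0 0 0 0 0 0 10" --squeeze 30

```text
clock: 15.6
tcp_pos: [492.5, -22.6, 101.2]
ee_rot: [2.258, 2.184, -0.0]
contact_force: [-0.3, 0.4, -0.9]
grip_width: 0.22
finger_force: 30.0
```

Call:
carry_out --pt "0 0 0 0.2 5 0 10" --pt "0 0 0 0.3 7 0 10" --pt "0 0 0 0.3 8 0 10" --pt "0 0 0 0.3 8 0 10" --pt "0 0 0 0.3 8 0 10" --pt "0 0 0 0.3 8 0 10" --pt "0 0 0 0.2 7 0 10" --pt "0 0 0 0.2 5 0 10" --pt "0 0 0 0 2 0 10" --pt "0 0 0 0 0 0 10"

```text
clock: 16.6
tcp_pos: [493.4, 31.8, 101.5]
ee_rot: [2.26, 2.179, -0.01]
contact_force: [-6.9, -16.9, 14.6]
grip_width: 0.221
finger_force: 30.0
```

```bash
python3 - <<'E'
from h import *
d=grab('wrist','w6.png');o=env.get_obs();print(o['tcp_pos'],o['contact_force'],o['grip_width'])
E
```

```text
[493.43099541  31.80297968 101.52110884] [ -6.55158645 -15.90414065  13.94808595] 0.22085967812442348
```

View pics/w6.png

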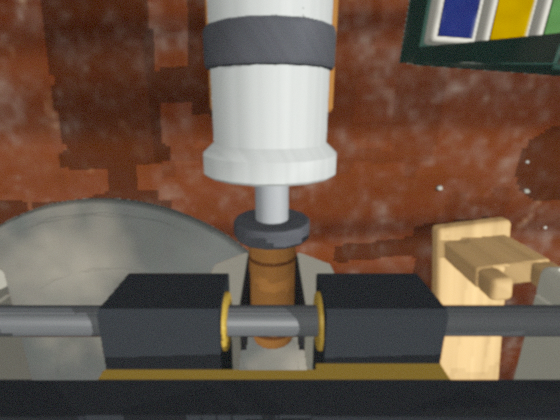

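The wrist view shows the collar at about (272,225), roughly 18 mm short of the lip at v≈180. The side forces indicate a jam, probably from hang tilt locked into the grip. I'll release it so it settles, then regrip nearly level.

Call:
carry_out --pt "0 0 0 0 -3 0 10" --pt "0 0 0 0 0 0 26" --pt "0 0 0 0 0 0 30" --pt "0 0 0 0 0 0 30" --pt "0 0 0 0 0 0 30" --pt "0 0 0 0 0 0 30" --pt "0 0 0 0 0 0 30" --pt "0 0 0 0 0 0 30" --pt "0 0 0 0 0 0 30" --pt "0 0 0 0 0 0 30" --squeeze 10

```text
clock: 17.65
tcp_pos: [494.7, 32.6, 101.2]
ee_rot: [2.258, 2.184, 0.0]
contact_force: [-0.3, 0.3, -0.5]
grip_width: 0.331
finger_force: 0.0
```

Call:
carry_out --pt "0 0 0 0 0 0 10" --pt "0 0 0 0 0 0 10" --pt "0 0 0 0 0 0 10" --pt "0 0 0 0 0 0 10" --pt "0 0 0 0 0 0 10" --pt "0 0 0 0 0 0 10" --pt "0 0 0 0 0 0 10" --pt "0 0 0 0 0 0.5 10" --pt "0 0 0 0 0 0.5 10" --pt "0 0 0 0 0 0.5 10"

```text
clock: 18.65
tcp_pos: [494.8, 32.6, 102.7]
ee_rot: [2.258, 2.184, 0.0]
contact_force: [-2.4, 0.3, -1.6]
grip_width: 0.227
finger_force: 10.0
```

Call:
carry_out --pt "0 0 0 -0.6 0 0 10" --pt "0 0 0 0.1 1.5 0 10" --pt "0 0 0 0.1 1.5 0 10" --pt "0 0 0 0.1 1.5 0 10" --pt "0 0 0 0.1 1.5 0 10" --pt "0 0 0 0.1 1.5 0 10" --pt "0 0 0 0.1 1.5 0 10" --pt "0 0 0 0 1 0 10" --pt "0 0 0 0 0 0 10" --pt "0 0 0 0 0 0 10"

```text
clock: 19.65
tcp_pos: [494.7, 42.9, 102.8]
ee_rot: [-2.258, -2.184, -0.001]
contact_force: [-1.4, -0.2, -0.4]
grip_width: 0.225
finger_force: 10.0
```

Call:
carry_out --pt "0 0 0 0 1.5 0 10" --pt "0 0 0 0 1.5 0 10" --pt "0 0 0 0.1 1.5 0 10" --pt "0 0 0 0 1 0 10" --pt "0 0 0 0.1 1 0 10" --pt "0 0 0 0 1 0 10" --pt "0 0 0 0 0 0 10" --pt "0 0 0 0 0 0 10" --pt "0 0 0 0 0 0 10" --pt "0 0 0 0 0 0 10"

```text
clock: 20.65
tcp_pos: [494.9, 50.3, 102.7]
ee_rot: [-2.258, -2.184, -0.0]
contact_force: [-0.7, 0.2, -1.2]
grip_width: 0.224
finger_force: 10.0
```

Call:
carry_out --pt "0 0 0 0 1 0 10" --pt "0 0 0 0 1 0 10" --pt "0 0 0 0 0.5 0 10" --pt "0 0 0 0 0.5 0 10" --pt "0 0 0 0 0 0 10" --pt "0 0 0 0 0 0 10" --pt "0 0 0 0 0 0 10" --pt "0 0 0 0 0 0 10" --pt "0 0 0 0 0 0 10" --pt "0 0 0 0 0 0 10"

```text
clock: 21.65
tcp_pos: [494.9, 52.8, 102.7]
ee_rot: [2.258, 2.184, -0.0]
contact_force: [-0.4, -4.4, -0.3]
grip_width: 0.225
finger_force: 10.0
```

Call:
carry_out --pt "0 0 0 0 0 0 10" --pt "0 0 0 0 0.5 0 10" --pt "0 0 0 0 0.5 0 10" --pt "0 0 0 0 0.5 0 10" --pt "0 0 0 0 0 0 10" --pt "0 0 0 0 0 0 10" --pt "0 0 0 0 0 0 10" --pt "0 0 0 0 0 0 10" --pt "0 0 0 0 0 0 10" --pt "0 0 0 0 0 0 10" --squeeze 20

```text
clock: 22.65
tcp_pos: [494.7, 53.0, 102.6]
ee_rot: [2.259, 2.182, -0.003]
contact_force: [-0.2, -9.8, 1.0]
grip_width: 0.221
finger_force: 20.0
```

```bash
python3 - <<'E'
from h import *
d=grab('wrist');cv2.imwrite('pics/w7.png',cv2.resize(d['image'][130:270,180:360,::-1],None,fx=4,fy=4,interpolation=cv2.INTER_CUBIC))
E
```

```text
(no output)
```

View pics/w7.png

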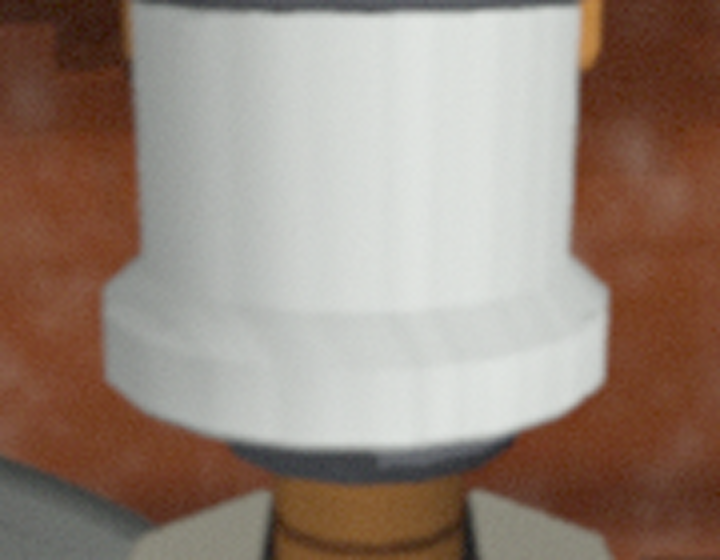

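The crop shows the collar, at about (370,460) in the crop, pressed against the lip. The position stalled at y=53.0 while the force rose to about 10 N, so it is home. I'll relieve the push, release and retreat.

Call:
carry_out --pt "0 0 0 0 -0.8 0 10" --pt "0 0 0 0 0 0 24" --pt "0 0 0 0 0 0 30" --pt "0 0 0 0 0 0 40" --pt "0 0 0 0 0 0 50" --pt "0 0 0 0 0 0 50" --pt "0 0 0 0 0 0 50" --pt "0 0 0 0 0 10 50" --pt "0 0 0 0 0 25 50" --pt "0 0 0 0 0 30 50"

```text
clock: 23.7
tcp_pos: [494.2, 53.8, 168.4]
ee_rot: [-2.257, -2.184, 0.002]
contact_force: [1.2, -0.3, 0.2]
grip_width: 0.548
finger_force: 0.0
```

Call:
carry_out --pt "0 0 0 0 0 25 50" --pt "0 0 0 0 -10 10 50" --pt "0 0 0 0 -25 0 50" --pt "0 0 0 0 -30 0 50" --pt "0 0 0 0 -25 0 50" --pt "0 0 0 0 -10 0 50" --pt "0 0 0 0 0 0 50" --pt "0 0 0 0 0 0 50" --pt "0 0 0 0 0 0 50" --pt "0 0 0 0 0 0 50"

```text
clock: 24.7
tcp_pos: [494.9, -44.9, 202.8]
ee_rot: [-2.256, -2.186, -0.001]
contact_force: [0.2, -0.2, -0.7]
grip_width: 0.542
finger_force: 0.0
```

```bash
python3 - <<'E'
from h import *
d=grab('wrist');print(env.get_obs()['tcp_pos'],proj(d,[495,86,95]))
h=cv2.cvtColor(d['image'],cv2.COLOR_RGB2HSV)
u=int(proj(d,[494,80,95])[0])
for v in range(0,110,4): print(v,d['image'][v,u].tolist(),end=' ')
# white lip bottom edge, dark collar end
for v,z,n in((0,0,''),): pass
E
```

```text
[494.91580412 -45.15122599 202.74910532] [264.33904519  20.40921944]
0 [225, 228, 225] 4 [227, 231, 227] 8 [145, 148, 144] 12 [104, 103, 102] 16 [82, 86, 90] 20 [103, 105, 110] 24 [104, 105, 111] 28 [71, 71, 77] 32 [121, 83, 51] 36 [182, 129, 71] 40 [182, 132, 68] 44 [185, 133, 73] 48 [144, 94, 53] 52 [182, 130, 69] 56 [186, 133, 72] 60 [186, 133, 73] 64 [188, 133, 75] 68 [186, 134, 70] 72 [187, 134, 74] 76 [189, 137, 76] 80 [186, 131, 66] 84 [188, 136, 72] 88 [190, 137, 78] 92 [188, 137, 71] 96 [189, 137, 70] 100 [189, 136, 72] 104 [189, 138, 74] 108 [188, 136, 74]
```

```bash
python3 - <<'E'
from h import *
d=grab('wrist')
print(onz(d,266,30,105),onz(d,266,5,121.5),onz(d,266,18,111.5))
E
```

```text
[495.97326868  78.53462047 105.        ] [496.59140981  87.80779446 121.5       ] [496.26793451  83.58395141 111.5       ]
```

```bash
python3 -c "
from workcell import env
print(env.sign_off())"
```

```text
the job is handed in; nothing more can be done
None
```

The plunger is fully home in the barrel with its collar against the lip (a ray measurement agreed to within about 1 mm) and released. It was not dropped, no bystander was touched that I know of, and I handed the job in at about 25 s; the hand-in gave no verdict.

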